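# Hang the large ring pot rest on the free slanted peg

### The job

Hang the large wooden ring pot rest on the free slanted peg of the wire rack, with the peg through the ring, and let go so that it hangs there by itself. Leave the small ring and the solid disc lying where they are.

Things in the scene. Friction and masses are not known exactly. Their poses are not given: they have to be found in the camera images.
- ring_center (a point): Centre of the hole of the large beech ring pot rest, half-way up its thickness. A flat ring, outer diameter 120 mm, hole 84 mm (band 18 mm wide), 14 mm thick, about 80 g, lying flat on the counter; z is the ring's axis. Grip it across the band, anywhere round it. A smaller ring and a solid disc of the same wood lie near it.
- peg_tip (a point): Tip of the free peg: fixed round steel, 12 mm thick, 100 mm long, on a wire grid (250 mm wide, 245 high) leaning 20 deg away from the peg. z: out along the peg, 60 deg up; x: 30 deg up towards the grid; y: level. Root: 100 mm back, at the grid, 130 mm above the counter. A like peg 150 mm beside it holds a ladle. Square to and centred on the peg, the ring meets the grid 50 mm from the root.
- small_ring_center (a point): Centre of the small beech ring, not to be used: outer diameter 80 mm, hole 44 mm, 14 mm thick, lying flat.
- disc: Solid round beech pot rest without a hole, not to be used: diameter 120 mm, 14 mm thick, lying flat; origin at the centre of its underside.

How it is judged:
By the outcome, as a careful person would: the job done as asked, in the order asked, and still so for the second after the job is handed in, with the robot touching nothing.
It also fails if it takes over 45 s, if anything falls off the work surface, if the arm or the gripper's body presses on something with over 40 N, if the wrist force passes 120 N, or if a joint passes its speed limit or range.

### The arm

A 6-joint arm with a two-finger parallel gripper is mounted at the origin on the work surface. World frame = base frame: x ahead of the robot, y to its left, z up, the work surface at z = 0. Lengths are in m, angles in rad, forces in N, time in s.
With the tool pointing down it reaches from about 0.375 to 0.9 m from the base axis. Payload 3.1 kg.
Tool frame: the origin (TCP) lies at the very end of the fingers, on their centre line; the grasp point (between the pads) lies 19 mm behind it; z points along the fingers, y is the direction in which the jaws open and shut (so a half turn about z gives the same grasp; the last joint's range is limited). The gripper opens to 85 mm and grips with 20 to 120 N. Pads are 22 mm wide; open, the fingers measure 114 mm over their backs; the gripper's body (76 mm by 85 mm) begins 54 mm behind the grasp point. The pads swing forward as they close: fully open they stand 13 mm farther back than shut.
Start: joints at [-1.377, 0.527, 1.433, -0, 1.181, -0.178], TCP at [0.228, -0.582, 0.231] pointing down, gripper open.
Joint ranges: [-3.08, 3.08], [-0.75, 2.2], [0.22, 2.44], [-1.43, 4.57], [0, 2.65], [-2.85, 2.85]. Speed limits (rad/s): [2.79, 2.79, 3.14, 3.14, 3.14, 3.14].

### API

Orientations are given as a unit quaternion [x, y, z, w].
In Python, from station import manip gives the robot as it stands. The module is installed in compiled form; this text tells all that it offers.
- The arm moves only by the tool send_rows, never from a script. Its argument "commands" is a list of rows, each an object with "delta_pos": the shift along the world's x, y, z in cm, a list of three; "yaw": the turn about the world's z in rad. A call has 1 to 10 rows; each row shifts and turns the pose as measured when the row begins; what a row does not reach is not made up. A row lasts 1/8 s, in which the tool goes at most 62.5 mm and 10.7 degrees, less where a joint would pass 70% of its speed; a pose out of reach is approached as far as the arm can. A call is refused whole if a number of a shift passes 6.25 or a number of a turn 0.188, either way. A call with a gripper value outside its range is refused whole. "grip" is the closure, from -1 (fully open) to 1 (shut), set as the call begins (left out, the last holds). The fingers move at their own pace and stop on an object; "force" is the grip in N (left out, the last holds). Time passes only in rows, so rows that do not move let the fingers close. It gives the time, the measured TCP pose, the force and the opening at its end, in the units of the state.
- manip.sense(): the state, without advancing time (a new reading comes with each control period).
- manip.snapshot(name): name is "scene" or "top" or "wrist"; returns the picture (480x640x3 uint8, blue, green, red); there is no depth.
- manip.get_calibration(name): a dict with "fx", "fy", "cx", "cy" (pixels), "world_to_cam" (4x4, takes a point from world to camera coordinates); the wrist camera has in their place "mount" (4x4, takes a point from camera to tool coordinates, whose origin is the TCP and whose axes are the flange's). Camera axes: x right, y down, z forward; pixel columns grow to the right and rows downward; lengths in m; the calibration is good to about 2 mm. A picture is of the moment at which its call begins: read the wrist's pose just before it. get_calibration takes no time and is no camera call.
- manip.sign_off(): hands the job in, once; it reports no verdict.
The state is a dict: "t": time; "q": joint angles; "qd": joint speeds; "tau": joint torques, N m; "tcp_pos": TCP position; "tool_rot": TCP orientation; "force": force on the tool from outside, world axes, zero at the start; "ft_torque": the same for the moment, N m; "finger_gap": opening from 0.0 (shut) to 1.0 (fully open).
Only numpy, scipy, OpenCV 4.12 (cv2) and the standard library are available. Lean on these libraries where they do the work, as an engineer would, in place of code of your own. Each camera call takes 0.05 s, during which the arm holds its last target. There are 200 camera calls.

## Working session

There is one attempt and no reset: what is moved stays moved. The work goes in short steps, Python scripts to look and compute and a tool call to move; the robot and the scene stay as the last step left them, time stands still between calls to the robot, and variables do not carry over. Pictures are saved under pics/ and viewed, about 8 in all and at most 12, crops included, and the job is handed in when it is done.

Besides the shell and the picture viewer there is one more tool, called after "Request:" by a JSON object that holds its "op" and its "data", one argument or row to a line. send_rows: Moves the arm, as the interface text tells. Its arguments: {"type":"object","properties":{"commands":{"type":"array","items":{"type":"object","properties":{"delta_pos":{"type":"array","items":{"type":"number"}},"yaw":{"type":"number"}}}},"grip":{"type":"number"},"force":{"type":"number"}},"required":["commands"]}

```bash
mkdir -p pics; cat > h.py <<'E'
import numpy as np,cv2
from station import manip
def snap(cam,name):
    im=manip.snapshot(cam); cv2.imwrite(f'pics/{name}.png',im); return im
def cam(c):
    k=manip.get_calibration(c); return k,np.array(k['world_to_cam']) if 'world_to_cam' in k else None
def ray(c,u,v):
    k,T=cam(c); d=np.array([(u-k['cx'])/k['fx'],(v-k['cy'])/k['fy'],1]); R=T[:3,:3]
    return -R.T@T[:3,3], R.T@d
def onz(c,u,v,z):
    o,d=ray(c,u,v); return o+d*(z-o[2])/d[2]
def proj(c,p):
    k,T=cam(c); q=T[:3,:3]@np.array(p)+T[:3,3]; return k['fx']*q[0]/q[2]+k['cx'],k['fy']*q[1]/q[2]+k['cy']
def tri(a,b):
    (o1,d1),(o2,d2)=ray(*a),ray(*b); A=np.c_[d1,-d2]; s=np.linalg.lstsq(A,o2-o1,rcond=None)[0]
    p,q=o1+d1*s[0],o2+d2*s[1]; return (p+q)/2,np.linalg.norm(p-q)
E
python3 -c "
from h import *
snap('scene','s0');snap('top','t0')
s=manip.sense();print(s['tcp_pos'],s['tool_rot'],s['t'])
for c in('scene','top'):print(ray(c,320,240))
print(manip.get_calibration('wrist'))"
```

```text
[ 0.22752744 -0.58141939  0.23041035] [ 9.82676351e-01  1.85327273e-01 -1.08894450e-05 -9.95057220e-04] 0.1
(array([ 1.21710397, -0.02332659,  0.82383469]), array([-0.70309036,  0.01836575, -0.71091595]))
(array([ 0.46419171, -0.00924429,  1.06505532]), array([ 0.0967974 ,  0.00227349, -0.99531164]))
{'fx': 366.2261655411625, 'fy': 366.2261655411625, 'cx': 316.52296608036625, 'cy': 245.8992823103348, 'mount': array([[ 8.04370937e-04, -9.63960363e-01, -2.66044681e-01,
         6.72722776e-02],
       [ 9.99999565e-01,  9.01085857e-04, -2.41464937e-04,
        -2.83760224e-04],
       [ 4.72491728e-04, -2.66044371e-01,  9.63960668e-01,
        -1.41489850e-01],
       [ 0.00000000e+00,  0.00000000e+00,  0.00000000e+00,
         1.00000000e+00]])}
```

View pics/s0.png

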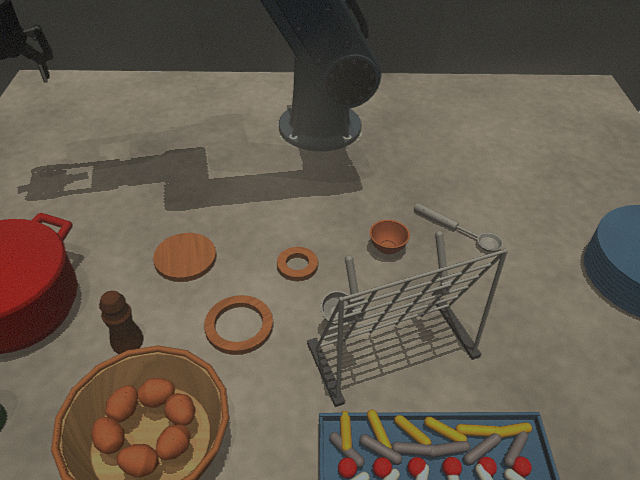

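View pics/t0.png

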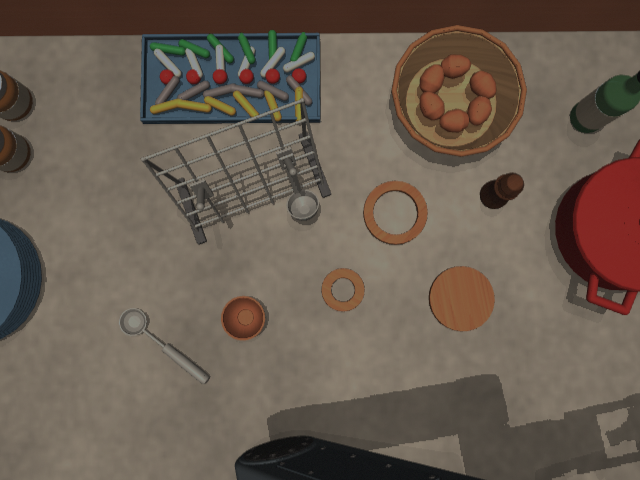

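The scene shows the large ring at scene (239,324) / top (396,212). The rack leans away from the robot, with the ladle on the peg near the ring. The free peg is at scene (440,235) / top (200,185). I'll enlarge the peg in both views.

```bash
python3 -c "
from h import *
a=cv2.imread('pics/s0.png')[190:410,300:520];b=cv2.imread('pics/t0.png')[90:250,130:345]
a=cv2.resize(a,(400,400),interpolation=3);b=cv2.resize(b,(400,298),interpolation=3)
o=np.zeros((400,800,3),np.uint8);o[:,:400]=a;o[:298,400:]=b
o=np.clip(o*1.6,0,255).astype('uint8')
cv2.imwrite('pics/c0.png',o)
im=cv2.imread('pics/t0.png');h=cv2.cvtColor(im,cv2.COLOR_BGR2HSV)
m=cv2.inRange(h,(3,110,60),(16,255,255));m[:, :355]=0;m[:,440:]=0;m[:170]=0;m[252:]=0
c=max(cv2.findContours(m,0,1)[0],key=cv2.contourArea);e=cv2.fitEllipse(c);print(e,onz('top',*e[0],.012))
for u,v in((343,290),(462,298)):print(onz('top',u,v,.012))
"
```

```text
((395.0024108886719, 212.22023010253906), (62.454715728759766, 62.708744049072266), 97.93218231201172) [ 0.61750252 -0.14770035  0.012     ]
[ 0.47340862 -0.0484631   0.012     ]
[ 0.45658361 -0.26783829  0.012     ]
```

View pics/c0.png

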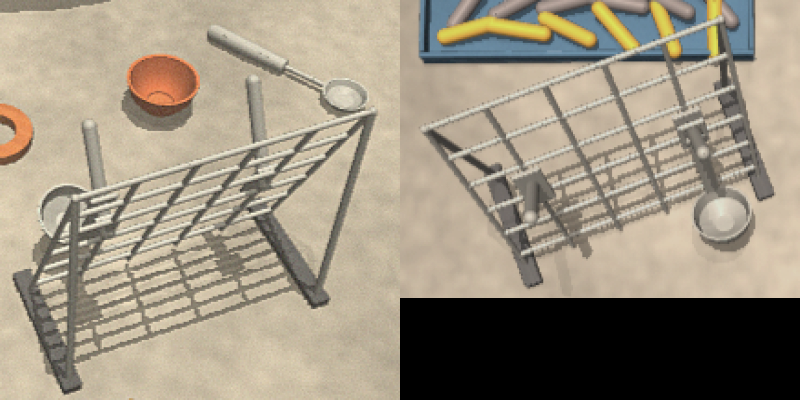

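```bash
python3 -c "
from h import *
a=tri(('scene',439.2,234.3),('top',200,204.5));b=tri(('scene',349,259.5),('top',294,173.2))
print(a,b);d=(a[0]-b[0])[:2];print(d,np.linalg.norm(d))
n=np.array([-d[1],d[0]])/np.linalg.norm(d);print('n',n)
for s in(1,-1):
  r=a[0]+s*np.r_[n*.05,0]; r[2]=.13;print(r,proj('top',r),proj('scene',r))
"
```

```text
(array([0.60251206, 0.17414802, 0.21561572]), np.float64(0.0012012574760637523)) (array([0.65041986, 0.033143  , 0.21024266]), np.float64(0.0032536231050097958))
[-0.04790779  0.14100502] 0.14892135974069462
n [-0.94684212 -0.32169861]
[0.55516996 0.15806309 0.13      ] (np.float64(220.10482734385715), np.float64(240.92567136639195)) (np.float64(416.6331737481096), np.float64(250.52160716658983))
[0.64985417 0.19023295 0.13      ] (np.float64(201.25329045604275), np.float64(184.6442254046576)) (np.float64(444.6648934349), np.float64(293.99777412084836))
```

Request:
{"op": "send_rows", "data": {
  "commands": [
    {"delta_pos":[3.4,4.2,0],"yaw":0.153},
    {"delta_pos":[3.4,4.2,0],"yaw":0.153},
    {"delta_pos":[3.4,4.2,0],"yaw":0.153},
    {"delta_pos":[3.4,4.2,0],"yaw":0.153},
    {"delta_pos":[3.4,4.2,0],"yaw":0.153},
    {"delta_pos":[3.4,4.2,0],"yaw":0.153},
    {"delta_pos":[3.4,4.2,0],"yaw":0.153},
    {"delta_pos":[3.4,4.2,0],"yaw":0.153},
    {"delta_pos":[3.4,4.2,0],"yaw":0.153},
    {"delta_pos":[3.4,4.2,0],"yaw":0.153}
  ],
  "grip": -1
}}

```text
t: 1.35
tcp_pos: [0.5722, -0.1502, 0.2264]
tool_rot: [0.563, 0.826, -0.001, -0.003]
force: [0.4, 0.8, 0.7]
finger_gap: 0.997
```

Request:
{"op": "send_rows", "data": {
  "commands": [
    {"delta_pos":[-0.3,-1.4,-4],"yaw":-0.04},
    {"delta_pos":[0,0,-4],"yaw":0},
    {"delta_pos":[0,0,0],"yaw":0}
  ]
}}

```text
t: 1.72
tcp_pos: [0.5722, -0.1591, 0.1445]
tool_rot: [0.576, 0.817, -0.001, -0.002]
force: [0.2, 1.3, -0.3]
finger_gap: 1.0
```

```bash
cat >> h.py <<'E'
from scipy.spatial.transform import Rotation as Ro
def st():
    s=manip.sense(); R=Ro.from_quat(s['tool_rot']).as_matrix(); return s,np.array(s['tcp_pos']),R
def wonz(p,R,u,v,z):
    k=manip.get_calibration('wrist'); M=np.array(k['mount']); d=R@M[:3,:3]@np.array([(u-k['cx'])/k['fx'],(v-k['cy'])/k['fy'],1]); o=p+R@M[:3,3]
    return o+d*(z-o[2])/d[2]
E
python3 -c "
from h import *
s,p,R=st();im=snap('wrist','w1');print(p,R[:,1],np.arctan2(R[1,1],R[0,1]),R[:,2])
h=cv2.cvtColor(im,cv2.COLOR_BGR2HSV);m=cv2.inRange(h,(3,110,60),(16,255,255))
for c in cv2.findContours(m,0,1)[0]:
  if cv2.contourArea(c)>1500:
    q=np.array([wonz(p,R,*x[0],.013)[:2] for x in c]).astype(np.float32); print(cv2.minEnclosingCircle(q),cv2.boundingRect(c))
"
```

```text
[ 0.57221518 -0.15906106  0.1444715 ] [ 0.9418069   0.33613983 -0.00312679] 0.34281697038226977 [-3.66591016e-03  9.69261857e-04 -9.99992811e-01]
((0.8141046762466431, -0.1955399215221405), 0.0658823698759079) (500, 330, 140, 61)
((0.456479549407959, -0.2645884156227112), 0.062031108886003494) (65, 239, 148, 124)
((0.6178001761436462, -0.14789967238903046), 0.05975905805826187) (301, 165, 155, 149)
((0.4751882553100586, -0.048861488699913025), 0.039820391684770584) (177, 0, 119, 103)
```

View pics/w1.png

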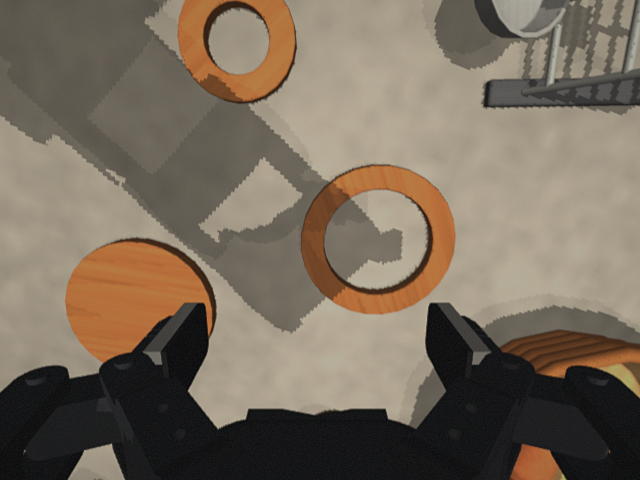

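The ring centre from the wrist camera, (0.618, -0.148), agrees with the top view. Now I descend onto its near-side band.

Request:
{"op": "send_rows", "data": {
  "commands": [
    {"delta_pos":[-0.24,-0.58,-4]},
    {"delta_pos":[0,0,-4]},
    {"delta_pos":[0,0,-3]},
    {"delta_pos":[0,0,-1.5]},
    {"delta_pos":[0,0,0]}
  ]
}}

```text
validation failed for argument at $.co...
```

Request:
{"op": "send_rows", "data": {
  "commands": [
    {"delta_pos":[-0.24,-0.58,-4],"yaw":0},
    {"delta_pos":[0,0,-4],"yaw":0},
    {"delta_pos":[0,0,-3],"yaw":0},
    {"delta_pos":[0,0,-1.5],"yaw":0},
    {"delta_pos":[0,0,0],"yaw":0}
  ]
}}

```text
t: 2.4
tcp_pos: [0.5787, -0.1712, 0.0282]
tool_rot: [0.577, 0.817, 0.001, 0.011]
force: [-0.2, -0.5, 0.7]
finger_gap: 0.999
```

Request:
{"op": "send_rows", "data": {
  "commands": [
    {"delta_pos":[-0.9,0.6,0],"yaw":0},
    {"delta_pos":[0,0,0],"yaw":0},
    {"delta_pos":[0,0,0],"yaw":0}
  ]
}}

```text
t: 2.78
tcp_pos: [0.5713, -0.1659, 0.0321]
tool_rot: [0.577, 0.817, 0.001, 0.014]
force: [0.1, -0.3, 0.2]
finger_gap: 0.997
```

Request:
{"op": "send_rows", "data": {
  "commands": [
    {"delta_pos":[-0.1,0.1,-1.5],"yaw":0},
    {"delta_pos":[0,0,-1.0],"yaw":0},
    {"delta_pos":[0,0,0],"yaw":0}
  ]
}}

```text
t: 3.15
tcp_pos: [0.5705, -0.1649, 0.0056]
tool_rot: [0.577, 0.817, 0.002, 0.014]
force: [-0.4, 0.3, -0.6]
finger_gap: 1.003
```

Request:
{"op": "send_rows", "data": {
  "commands": [
    {"delta_pos":[0,0,-0.2],"yaw":0},
    {"delta_pos":[0,0,0],"yaw":0},
    {"delta_pos":[0,0,0],"yaw":0},
    {"delta_pos":[0,0,0],"yaw":0},
    {"delta_pos":[0,0,0],"yaw":0},
    {"delta_pos":[0,0,0],"yaw":0},
    {"delta_pos":[0,0,0],"yaw":0},
    {"delta_pos":[0,0,0],"yaw":0}
  ],
  "grip": 1,
  "force": 50
}}

```text
t: 4.15
tcp_pos: [0.5706, -0.165, 0.0035]
tool_rot: [0.577, 0.817, 0.002, 0.014]
force: [-0.3, 0.3, -1.1]
finger_gap: 0.201
```

Request:
{"op": "send_rows", "data": {
  "commands": [
    {"delta_pos":[0,0,3],"yaw":0},
    {"delta_pos":[0,0,5],"yaw":0},
    {"delta_pos":[0,0,5],"yaw":0},
    {"delta_pos":[0,0,5],"yaw":0},
    {"delta_pos":[0,0,5],"yaw":0},
    {"delta_pos":[0,0,5],"yaw":0},
    {"delta_pos":[0,0,1],"yaw":0},
    {"delta_pos":[0,0,0],"yaw":0}
  ]
}}

```text
t: 5.15
tcp_pos: [0.5666, -0.1631, 0.3002]
tool_rot: [0.577, 0.817, 0.001, 0.011]
force: [0.4, 0.4, -1.9]
finger_gap: 0.198
```

```bash
python3 -c "
from h import *
s,p,R=st();im=snap('wrist','w2');print(p,s['force'],s['finger_gap'],np.arctan2(R[1,1],R[0,1]),R[:,2])"
```

```text
[ 0.56658702 -0.16313359  0.30021696] [ 0.36372861  0.42862539 -1.87955759] 0.19798040476632997 0.3409141487978586 [ 0.01991017 -0.01147818 -0.99973588]
```

View pics/w2.png

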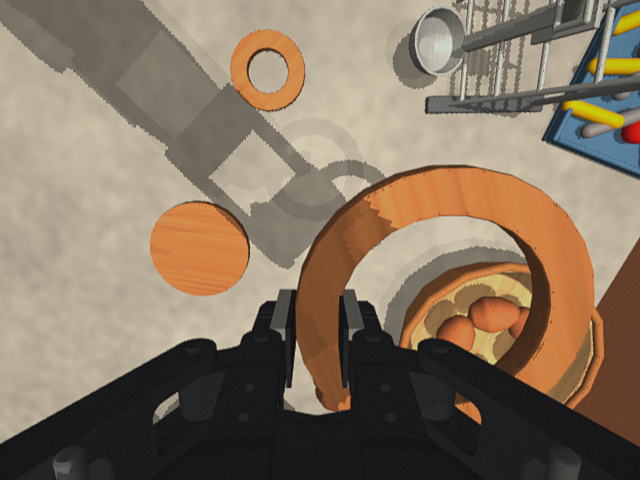

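```bash
python3 -c "
from h import *
im=cv2.imread('pics/w2.png');p=np.array([.5666,-.1631,.3002]);R=Ro.from_quat([.577,.817,.001,.011]).as_matrix()
k=manip.get_calibration('wrist');M=np.array(k['mount'])
def pr(q):
  c=M[:3,:3].T@(q-M[:3,3]);return (k['fx']*c[0]/c[2]+k['cx'],k['fy']*c[1]/c[2]+k['cy'])
t=np.linspace(0,2*np.pi,120)
for tx,col in((0,(255,255,255)),(10,(255,255,0)),(-10,(0,255,0))):
  for r in(.06,.042):
    Q=Ro.from_euler('y',tx,degrees=True).apply(np.c_[r*np.cos(t),.051+r*np.sin(t),0*t])+[0,0,-.0105]  # top face, tool coords
    P=np.array([pr(q) for q in Q]);cv2.polylines(im,[P.astype(int).reshape(-1,1,2)],True,col,1)
cv2.imwrite('pics/w2b.png',im)"
```

```text
(no output)
```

View pics/w2b.png

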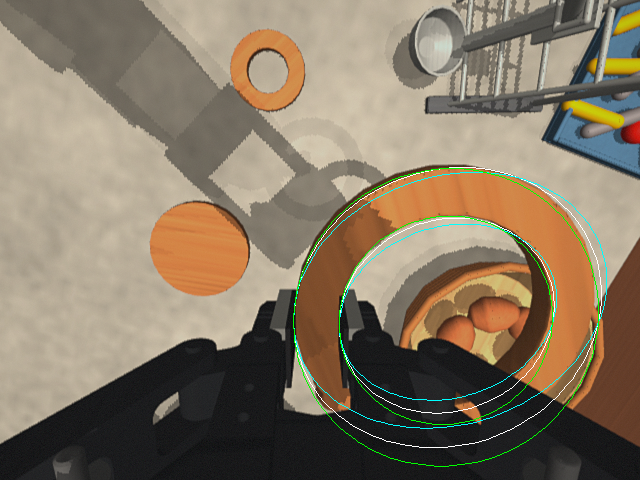

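The white (flat) outline matches, so the ring is held level. Moving it over the peg tip.

Request:
{"op": "send_rows", "data": {
  "commands": [
    {"delta_pos":[-0.2,4,0],"yaw":0},
    {"delta_pos":[-0.2,4,0],"yaw":0},
    {"delta_pos":[-0.2,4,0],"yaw":0},
    {"delta_pos":[-0.2,4,0],"yaw":0},
    {"delta_pos":[-0.2,4,0],"yaw":0},
    {"delta_pos":[-0.2,4,0],"yaw":0},
    {"delta_pos":[-0.2,4,0],"yaw":0},
    {"delta_pos":[-0.2,3.5,0],"yaw":0},
    {"delta_pos":[0,0,0],"yaw":0},
    {"delta_pos":[0,0,0],"yaw":0}
  ]
}}

```text
t: 6.45
tcp_pos: [0.5369, 0.1609, 0.2738]
tool_rot: [0.578, 0.816, -0.011, -0.01]
force: [-0.2, 0.2, -0.3]
finger_gap: 0.201
```

Request:
{"op": "send_rows", "data": {
  "commands": [
    {"delta_pos":[1.2,-0.6,-1],"yaw":0},
    {"delta_pos":[0,0,0],"yaw":0},
    {"delta_pos":[0,0,0],"yaw":0}
  ]
}}

```text
t: 6.82
tcp_pos: [0.5499, 0.1516, 0.2614]
tool_rot: [0.58, 0.815, -0.012, -0.011]
force: [-0.2, 0.5, -1.1]
finger_gap: 0.202
```

```bash
python3 -c "
from h import *
s,p,R=st();print(p,s['finger_gap'],np.arctan2(R[1,1],R[0,1]),R[:,2]);C=p+.051*R[:,1]-.0035*R[:,2];print('ringc',C)
im=snap('wrist','w3');a=snap('scene','s3')[150:370,300:520];a=cv2.resize(a,(480,480),interpolation=3)
o=np.hstack([cv2.resize(a,(400,400)),cv2.resize(im,(400,300),interpolation=3)[:,:] if 0 else cv2.copyMakeBorder(cv2.resize(im,(400,300)),0,100,0,0,0)])
cv2.imwrite('pics/c3.png',o)"
```

```text
[0.54988756 0.1515979  0.26139907] 0.20183580188437514 0.3337515296259943 [-0.03150101 -0.00750701 -0.99947553]
ringc [0.59815861 0.16832258 0.26325391]
```

View pics/c3.png

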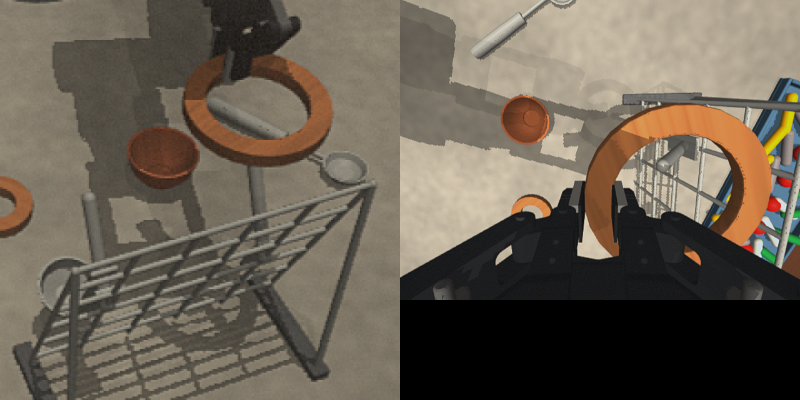

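The peg tip lies inside the hole in the wrist view. Lowering.

Request:
{"op": "send_rows", "data": {
  "commands": [
    {"delta_pos":[0,0.4,-1.5],"yaw":0},
    {"delta_pos":[0,0,-1.5],"yaw":0},
    {"delta_pos":[0,0,0],"yaw":0},
    {"delta_pos":[0,0,0],"yaw":0}
  ]
}}

```text
t: 7.42
tcp_pos: [0.5491, 0.1563, 0.2294]
tool_rot: [0.579, 0.815, -0.012, -0.011]
force: [-0.2, -0.6, -0.1]
finger_gap: 0.204
```

Request:
{"op": "send_rows", "data": {
  "commands": [
    {"delta_pos":[0,0,-1.0],"yaw":0},
    {"delta_pos":[0,0,-1.0],"yaw":0},
    {"delta_pos":[0,0,-1.0],"yaw":0},
    {"delta_pos":[0,0,-1.0],"yaw":0},
    {"delta_pos":[0,0,-0.8],"yaw":0},
    {"delta_pos":[0,0,0],"yaw":0},
    {"delta_pos":[0,0,0],"yaw":0}
  ]
}}

```text
t: 8.3
tcp_pos: [0.5493, 0.1563, 0.178]
tool_rot: [0.579, 0.815, -0.012, -0.011]
force: [-0.3, 0.2, -0.4]
finger_gap: 0.2
```

```bash
python3 -c "
from h import *
s,p,R=st();print(p,s['finger_gap'],R[:,2]);C=p+.051*R[:,1]-.0035*R[:,2];print('ringc',C)
im=snap('wrist','w4');a=snap('scene','s4')[150:370,300:520]
o=np.hstack([cv2.resize(a,(400,400),interpolation=3),cv2.copyMakeBorder(cv2.resize(im,(400,300)),0,100,0,0,0)])
cv2.imwrite('pics/c4.png',o)"
```

```text
[0.54926941 0.1563309  0.17796077] 0.20036360737910408 [-0.03148525 -0.007439   -0.99947653]
ringc [0.59752711 0.17309384 0.17981764]
```

View pics/c4.png

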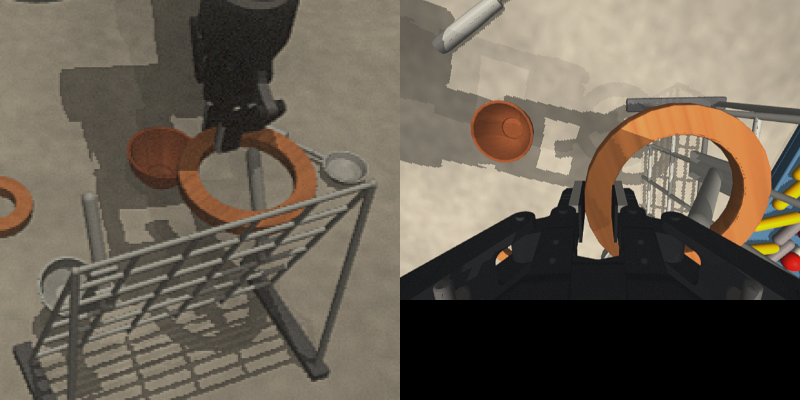

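The peg is through the ring with no contact. I'll lower it slightly, then open only part way so the inner finger stays off the peg.

Request:
{"op": "send_rows", "data": {
  "commands": [
    {"delta_pos":[0,0,-0.7],"yaw":0},
    {"delta_pos":[0,0,0],"yaw":0},
    {"delta_pos":[0,0,0],"yaw":0}
  ]
}}

```text
t: 8.78
tcp_pos: [0.5495, 0.1564, 0.1712]
tool_rot: [0.579, 0.815, -0.012, -0.01]
force: [0.1, -0.1, -0.7]
finger_gap: 0.202
```

Request:
{"op": "send_rows", "data": {
  "commands": [
    {"delta_pos":[0,0,0],"yaw":0},
    {"delta_pos":[0,0,0],"yaw":0},
    {"delta_pos":[0,0,0],"yaw":0},
    {"delta_pos":[0,0,0],"yaw":0},
    {"delta_pos":[0,0,0],"yaw":0},
    {"delta_pos":[0,0,0],"yaw":0}
  ],
  "grip": 0.1
}}

```text
t: 9.52
tcp_pos: [0.5503, 0.1565, 0.172]
tool_rot: [0.579, 0.815, -0.011, -0.009]
force: [0.4, 0.9, 0.4]
finger_gap: 0.445
```

```bash
python3 -c "
from h import *
s,p,R=st();print(p,s['finger_gap'],s['force'])
im=snap('wrist','w5');a=snap('scene','s5')[150:370,300:520]
o=np.hstack([cv2.resize(a,(400,400),interpolation=3),cv2.copyMakeBorder(cv2.resize(im,(400,300)),0,100,0,0,0)])
cv2.imwrite('pics/c5.png',o)"
```

```text
[0.55034513 0.15647546 0.17199312] 0.4450826035086215 [0.36508379 0.91316114 0.35252924]
```

View pics/c5.png

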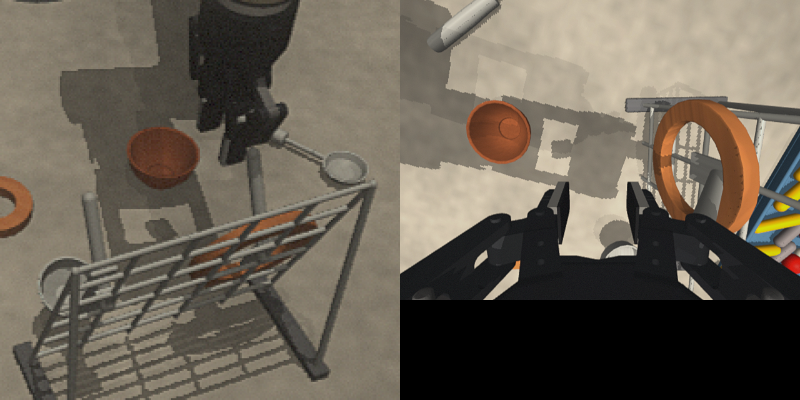

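The ring has dropped onto the peg, which passes through the hole, and it rests against the grid. The fingers are clear, so I retreat up and back.

Request:
{"op": "send_rows", "data": {
  "commands": [
    {"delta_pos":[0,0,2],"yaw":0},
    {"delta_pos":[0,0,4],"yaw":0},
    {"delta_pos":[0,0,4],"yaw":0},
    {"delta_pos":[-2,-1,4],"yaw":0},
    {"delta_pos":[-3,-3,2],"yaw":0},
    {"delta_pos":[-3,-3,0],"yaw":0},
    {"delta_pos":[0,0,0],"yaw":0},
    {"delta_pos":[0,0,0],"yaw":0},
    {"delta_pos":[0,0,0],"yaw":0}
  ]
}}

```text
t: 10.75
tcp_pos: [0.4686, 0.0854, 0.3364]
tool_rot: [0.579, 0.815, -0.011, -0.008]
force: [-0.0, -0.4, 0.6]
finger_gap: 0.448
```

```bash
python3 -c "
from h import *
s,p,R=st();print(s['t'],p,s['force'])
b=snap('top','t6')[90:330,130:370];a=snap('scene','s6')[190:390,300:500]
cv2.imwrite('pics/c6.png',np.hstack([cv2.resize(x,(400,400),interpolation=3) for x in(a,b)]))"
```

```text
10.75 [0.46858077 0.08537496 0.33636758] [-0.04137951 -0.44184892  0.55959555]
```

View pics/c6.png

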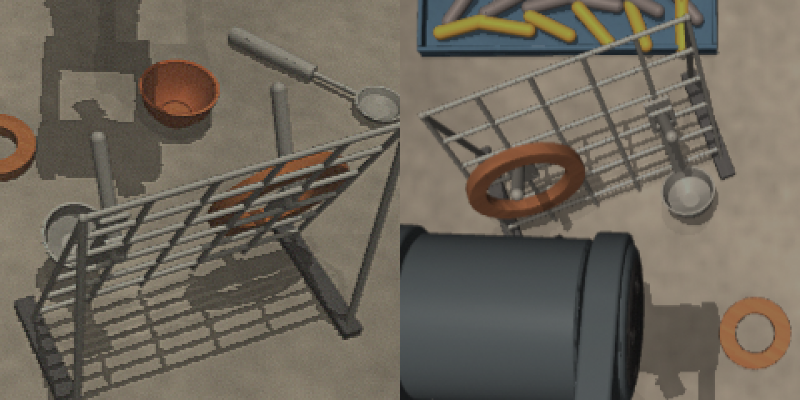

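The peg stands through the ring, the ring hangs by itself, and the gripper is well clear. Handing in.

```bash
python3 -c "
from h import *
print(manip.sign_off())"
```

```text
the job is handed in; nothing more can be done
None
```

The large ring now hangs by itself on the free peg, and I handed the job in at about 11 s of the 45 s limit. I gripped it on its near side, lowered it level over the peg and opened the gripper only part way. The ring dropped about 3 cm onto the peg root and came to rest against the grid.

- **Ring and arm:** The last top and scene pictures show the peg through the hole and the ring leaning on the grid. The gripper was well clear, and the force reading was under 1 N.
- **Other items:** I never touched the small ring, the disc or the ladle. The small ring and the ladle are in view and look unmoved in the last picture; the disc was outside that crop, so I did not check it again.
- **Measurements:** The wrist and top cameras agreed on the ring centre to under 1 mm, and the peg came out within 1–2 mm of its stated size. The arm drifted up to about 1.5 cm sideways, and 2.6 cm in height on the long move, during quick moves; I corrected this before the grasp and before lowering. No check failed.

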